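Fit the keyed handle shaft to a rotary switch

ROBOT

A 6-joint arm with a two-finger parallel gripper is mounted at the origin on the work surface. World frame = base frame: x ahead of the robot, y to its left, z up, the work surface at z = 0. Lengths are in m, angles in rad, forces in N, time in s.
With the tool pointing down it reaches from about 0.375 to 0.9 m from the base axis. Payload 3.1 kg.
Tool frame: the origin (TCP) lies at the very end of the fingers, on their centre line; the grasp point (between the pads) lies r.pinch_z behind it (r.pinch_z is the distance from the TCP to the grasp point, in m); z points along the fingers, y is the line along which they close (so a half turn about z gives the same grasp; the last joint's range is limited). The gripper opens to 87 mm and grips with 3 to 60 N. Pads are 19 mm wide; open, the fingers measure 117 mm over their backs; the gripper's body (75 mm by 190 mm) begins 51 mm behind the grasp point.
Start: joints at [1.05, 0.527, 1.433, -0, 1.181, -0.178], TCP at [0.209, 0.589, 0.223] pointing down, gripper open.
Joint ranges: [-3.08, 3.08], [-0.75, 2.2], [0.22, 2.44], [-1.43, 4.57], [0, 2.65], [-2.85, 2.85]. Speed limits (rad/s): [2.79, 2.79, 3.14, 3.14, 3.14, 3.14].

INTERFACE

Orientations are given as a 3x3 rotation matrix whose columns are the frame's x, y, z axes.
In Python, from station import r gives the robot as it stands.
- The arm moves only by the tool apply_moves, never from a script. Its argument "rows" is a list of rows, each a list of 3 entries, a list of its own where there are three numbers: the shift along the tool's x, y, z each as a share of 750 mm, from -1 to 1, then the turn about the tool's z as a share of 90 degrees, from -1 to 1, then the opening, from 0 (shut) to 1 (fully open). In form: [[[x, y, z], roll, fingers], ...]. A call has exactly 8 rows; each row is the pose to reach, as a shift and turn from the pose commanded when the call began, along the tool's axes at that moment; what a row does not reach only later rows make up. A row lasts 1/8 s, in which the tool goes at most 62.5 mm and 10.7 degrees, less where a joint would pass 70% of its speed; a pose out of reach is approached as far as the arm can. A call with a number of a shift or a turn outside -1 to 1 is refused whole. A call with a gripper value outside its range is refused whole. The fingers move at their own pace and stop on an object; "force" is the grip in N (left out, the last holds). Time passes only in rows, so rows that repeat a pose let the fingers close, or fill a call up. It gives the time, the measured TCP pose, the force, the opening and the grip force at its end, in the units of the state.
- r.get_state(): the state, without advancing time (a new reading comes with each control period).
- r.capture(name): name is "side" or "top"; returns a dict with "color" (480x640x3 uint8, blue, green, red), "fx", "fy", "cx", "cy" (pixels), "eye" and "attitude" of the camera in the world. Camera axes: x right, y down, z forward; pixel columns grow to the right and rows downward; lengths in m; the calibration is good to about 2 mm. A picture is of the moment at which its call begins. There is no depth.
- r.hand_in(): hands the job in; it is judged then, once.
The state is a dict: "t": time; "qpos": joint angles; "qvel": joint speeds; "joint_efforts": joint torques, N m; "ee_pos": TCP position; "eef_rot": TCP orientation; "contact_force": force on the tool from outside, world axes, zero at the start; "ft_torque": the same for the moment, N m; "gripper_width": finger opening in m; "grasp_force": force on a finger pad.
Only numpy, scipy, OpenCV 4.12 (cv2) and the standard library are available. Lean on these libraries where they do the work, as an engineer would, in place of code of your own. Each camera call takes 0.05 s, during which the arm holds its last target. There are 200 camera calls.

TASK

Lift the metal transit cover off the switch's hub and lay it flat in the empty compartment of the parts tray, without dropping it. Then take the black handle out of its wooden stand and push its keyed shaft into the hub, turning it until the key slips into the keyway, and keep pushing against the spring until the handle's round flange is fully home on the hub. Finish while still gripping the handle and holding it pressed fully home; do not let go, and leave the other things on the bench where they are.

Things in the scene. Friction and masses are not known exactly. Their poses are not given: they have to be found in the camera images.
- switch: Fixed grey rotary switch, 92 x 100 mm, 40 mm high, on a 160 mm steel rail (along y). In its middle stands a round aluminium hub, 46 mm across, top 70 mm above the bench; it does not turn. Its bore, 18 mm across, has one keyway on the +x side, 8 mm wide, out to 15 mm from the axis, along its whole depth. Origin on the bore's axis at bench level; z up; x from axis to keyway.
- hub_mouth (a point): Centre of the hub's top face, on the bore's axis, 70 mm above the bench; axes as the switch.
- plunger (a joint): Spring plunger at the bottom of the bore: how far it is pressed down (m), 0 at rest, 0.008 when the handle is fully home. At rest its top is 40 mm below the hub's top. The spring pushes back with 5 N at first and about 10 N when the handle is fully home: it pushes the handle out again if let go.
- handle: Loose black handle on an upright steel shaft, about 200 g. Origin at the shaft's lower tip, z up the shaft, x towards the key. Shaft 16 mm across, 48 mm long, its lowest 10 mm tapering to 8 mm across. On its +x side a key, 6 mm wide, reaching 13 mm from the axis, from 16 to 40 mm above the tip. At the start the flange rests on the stand. Home: tip 48 mm below the hub's top, flange on the hub.
- handle_grip (a point): Middle of the handle's grip bar, on the axis, 72 mm above the shaft's tip. The bar is 50 mm long (x), 18 mm wide (y), from 56 to 88 mm above the tip, with a pointed nose at its +x end, on the key's side, reaching 34 mm from the axis. Below it is the round flange, 48 mm across, 48 to 56 mm above the tip. Axes as the handle.
- stand: Fixed plywood block 90 x 90 mm, 56 mm high, with an upright through hole 31 mm across in its middle, in which the handle's shaft hangs loosely. Origin at the centre of its underside.
- cover: Loose aluminium transit cover: a flat plate 84 mm (x) by 46 mm (y), 4 mm thick, with an upright grip rib on its middle 50 mm long (x), 12 mm wide (y), its top 34 mm above the plate's underside. 120 g give or take. Origin at the centre of the plate's underside. At the start it lies on the hub's top.
- tray: Fixed parts tray with black walls and a white floor, 108 mm (x) by 122 mm (y), walls 4 mm thick and 12 mm high, floor 4 mm thick; two compartments 100 mm long (x) side by side: the wide empty one 60 mm (y, on the -y side) and a narrower one 50 mm (+y side) with a bracket in it. Origin at the centre of its underside.
- tray_empty (a point): Centre of the empty compartment's floor (4 mm above the bench); x along the compartment's 100 mm length, y across its 60 mm width. The cover fits flat only with its long side along x, either way round.
- bracket: Loose flat steel bracket 80 x 34 x 4 mm in the tray's other compartment; leave it there. Origin at the centre of its underside.
- multimeter: Loose hand multimeter lying on the bench beyond the work, 130 x 70 x 40 mm; leave alone. Origin at the centre of its underside.
- screw_bin: Loose small open grey bin of screws on the bench beyond the work, 110 x 90 x 50 mm; leave alone. Origin at the centre of its underside.
- screwdriver: Loose screwdriver lying on the bench between the robot and the work, about 200 mm long; leave alone.
Not all that is in view belongs to the job. What is shaped like the cover but orange, purple or yellow is not meant.

How it is judged:
By the outcome, as a careful person would: the job done as asked, in the order asked, and still so for the second after the job is handed in, while the arm keeps its last pose, push and grip.
It also fails if it takes over 61 s, if anything falls off the work surface, if the arm or the gripper's body presses on something with over 40 N, if the wrist force passes 120 N, or if a joint passes its speed limit or range.

## Working session

There is one attempt and no reset: what is moved stays moved. The work goes in short steps, Python scripts to look and compute and a tool call to move; the robot and the scene stay as the last step left them, time stands still between calls to the robot, and variables do not carry over. Pictures are saved under pics/ and viewed, at most 10 in all, crops included, and the job is handed in when it is done.

Besides the shell and the picture viewer there is one more tool, called after "Emit:" as name([rows], argument=value, ...), one row to a line, values as JSON. apply_moves: Moves the arm, as the interface text tells. Its arguments: {"type":"object","properties":{"rows":{"type":"array"},"force":{"type":"number"}},"required":["rows"]}

```bash
mkdir -p pics; ls; python3 - <<'E'
from station import r
import cv2,numpy as np
np.set_printoptions(precision=4,suppress=True)
print(r.get_state(), r.pinch_z)
for n in("side","top"):
    c=r.capture(n); cv2.imwrite(f"pics/{n}0.png",c["color"])
    print(n,{k:v for k,v in c.items() if k!="color"})
E
```

```text
pics
{'t': 0.0, 'qpos': array([ 1.0505,  0.5284,  1.4339,  0.    ,  1.1814, -0.1785]), 'qvel': array([-0.0002,  0.0007, -0.0003,  0.0011, -0.001 , -0.0008]), 'joint_efforts': array([ -0.0025, -44.0049, -17.6588,   0.0632,   0.0581,  -0.0001]), 'ee_pos': array([0.2091, 0.5882, 0.2216]), 'eef_rot': array([[-0.9421,  0.3352, -0.0011],
       [ 0.3352,  0.9421, -0.0018],
       [ 0.0004, -0.0021, -1.    ]]), 'contact_force': array([-0.3169,  0.0371,  1.1023]), 'ft_torque': array([0.0346, 0.0014, 0.0091]), 'grasp_force': 0.0, 'gripper_width': 0.08688433356184948} 0.0187
side {'fx': 508.49147340169174, 'fy': 508.49147340169174, 'cx': 314.33249812454324, 'cy': 235.95488125439869, 'eye': array([0.4067, 0.7371, 0.7097]), 'attitude': array([[-0.9723, -0.1537,  0.1761],
       [-0.2338,  0.6292, -0.7413],
       [ 0.0032, -0.7619, -0.6477]])}
top {'fx': 544.8601529624556, 'fy': 544.8601529624556, 'cx': 321.9570054190981, 'cy': 241.02087558872353, 'eye': array([0.3619, 0.0114, 0.984 ]), 'attitude': array([[-0.0267, -0.9786,  0.2039],
       [-0.9996,  0.027 , -0.0013],
       [-0.0042, -0.2038, -0.979 ]])}
```

View pics/side0.png

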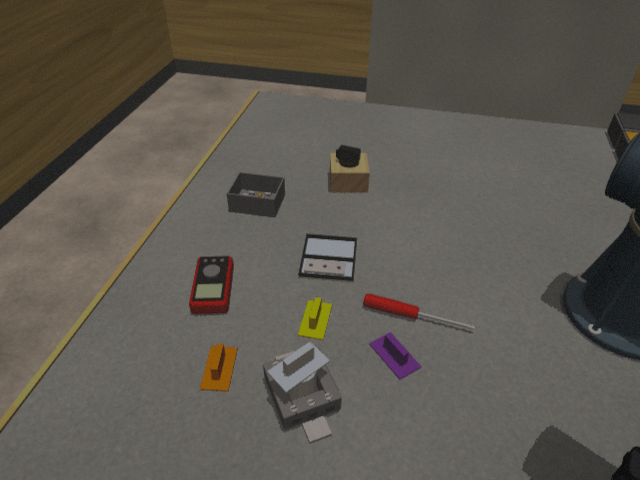

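View pics/top0.png

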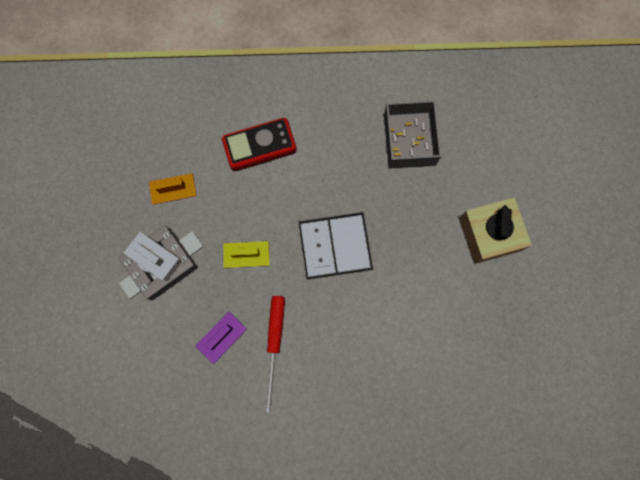

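The side view shows the switch with its cover at about (300,370), the tray at (328,257) and the stand with the handle at (349,165). The top view shows the cover at (152,255), the tray's empty bay at (351,243) and the handle at (501,223), with its nose towards (505,207). Next I'll zoom in on all of these in one composite.

```bash
cat > h.py <<'E'
from station import r
import cv2,numpy as np
np.set_printoptions(precision=4,suppress=True)
def ray(c,p):
    d=np.array([(p[0]-c["cx"])/c["fx"],(p[1]-c["cy"])/c["fy"],1.])
    return c["eye"],c["attitude"]@d
def onz(c,p,z):
    e,d=ray(c,p); return e+d*(z-e[2])/d[2]
def proj(c,P):
    q=c["attitude"].T@(np.asarray(P)-c["eye"]); return np.array([c["fx"]*q[0]/q[2]+c["cx"],c["fy"]*q[1]/q[2]+c["cy"]])
def two(c1,p1,c2,p2):
    e1,d1=ray(c1,p1);e2,d2=ray(c2,p2)
    s=np.linalg.lstsq(np.c_[d1,-d2],e2-e1,rcond=None)[0]
    a=e1+s[0]*d1;b=e2+s[1]*d2
    return (a+b)/2,np.linalg.norm(a-b)
def crop(im,x,y,w,h,W,H): return cv2.resize(im[y:y+h,x:x+w],(W,H),interpolation=cv2.INTER_CUBIC)
E
python3 - <<'E'
from h import *
t=cv2.imread("pics/top0.png");s=cv2.imread("pics/side0.png")
a=np.hstack([crop(t,110,220,100,75,400,300),crop(t,455,190,80,60,400,300)])
b=np.hstack([crop(s,255,335,100,75,400,300),crop(t,290,200,100,75,400,300)])
cv2.imwrite("pics/z.png",np.vstack([a,b]))
E
```

```text
(no output)
```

View pics/z.png

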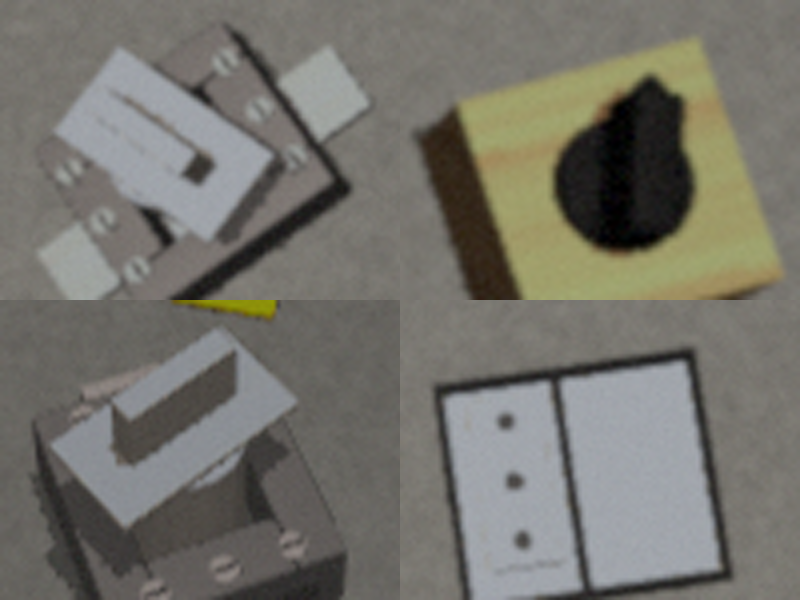

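Zoomed composite:
- **Plate corners, top view:** about (140,231.5), (178.7,258.7), (162.5,280) and (123.7,252.5).
- **Handle:** flange centre about (500,226), nose at (505,205).
- **Tray, wall-top outer corners:** the empty bay is the right one.

```bash
python3 - <<'E'
from h import *
T=r.capture("top");S=r.capture("side")
tc=np.array([(120,46),(275,155),(210,240),(55,130)])/4+[110,220]
sc=np.array([(222,28),(298,100),(125,228),(52,143)])/4+[255,335]
# top: TL,TR.. order; print both on z=.074
A=np.array([onz(T,p,.074) for p in tc]);B=np.array([onz(S,p,.074) for p in sc])
print("cover top",A,A.mean(0),np.linalg.norm(np.diff(A,axis=0),axis=1))
print("cover side",B,B.mean(0),np.linalg.norm(np.diff(B,axis=0),axis=1))
for nm,X in(("A",A),("B",B)):
    e=X-np.roll(X,1,0); l=max(e,key=np.linalg.norm); print(nm,np.degrees(np.arctan2(l[1],l[0])))
# rail pads centre, top
for p in [(75,265),(325,92)]: print("rail",onz(T,np.array(p)/4+[110,220],.005))
for p in [(228,25),(348,183),(37,140)]: print("body",onz(T,np.array(p)/4+[110,220],.04))
tr=[onz(T,np.array(p)/4+[290,200],.012) for p in [(38,85),(292,50),(331,277),(158,78),(186,292)]]
print("tray",np.array(tr)); 
f=onz(T,(455+225/5,190+181/5),.064);n=onz(T,(505,205),.096)
print("flange",f,"nose",n)
# masks: stand yellow
im=T["color"];hsv=cv2.cvtColor(im,cv2.COLOR_BGR2HSV)
for p in [(460,102-0),(700,38),(783,272)]: print("stand",onz(T,((p[0]-400)/5+455,p[1]/5+190),.056))
st=r.get_state();print(st["ee_pos"],st["t"])
E
```

```text
cover top [[0.5766 0.3217 0.074 ]
 [0.5273 0.2539 0.074 ]
 [0.4918 0.2803 0.074 ]
 [0.5407 0.3478 0.074 ]] [0.5341 0.3009 0.074 ] [0.0838 0.0443 0.0834]
cover side [[0.526  0.2577 0.074 ]
 [0.4903 0.2835 0.074 ]
 [0.5384 0.3512 0.074 ]
 [0.5742 0.3234 0.074 ]] [0.5323 0.3039 0.074 ] [0.044  0.083  0.0453]
A -126.02354181650264
B 54.61588717303448
rail [0.4919 0.3613 0.005 ]
rail [0.5686 0.2501 0.005 ]
body [0.5929 0.2855 0.04  ]
body [0.5202 0.2306 0.04  ]
body [0.5431 0.3681 0.04  ]
tray [[ 0.6025  0.0504  0.012 ]
 [ 0.6158 -0.0668  0.012 ]
 [ 0.5098 -0.08    0.012 ]
 [ 0.6043 -0.0048  0.012 ]
 [ 0.5048 -0.0144  0.012 ]]
flange [ 0.5712 -0.2988  0.064 ] nose [ 0.6003 -0.2998  0.096 ]
stand [ 0.6031 -0.2462  0.056 ]
stand [ 0.624  -0.3327  0.056 ]
stand [ 0.5391 -0.3531  0.056 ]
[0.2092 0.5885 0.2219] 0.2
```

```bash
cat >> h.py <<'E'
def go(P,th):
    s=r.get_state();R=s["eef_rot"];d=R.T@(np.asarray(P)-s["ee_pos"])
    t0=np.degrees(np.arctan2(R[1,0],R[0,0]));roll=-((th-t0+180)%360-180)
    print("t",s["t"],"pos",s["ee_pos"],"th",t0,"F",s["contact_force"],"w",s["gripper_width"],s["grasp_force"])
    print("share",d/.75,"roll",roll/90,"rows",np.linalg.norm(d)/.0625,abs(roll)/10.7)
E
python3 -c "
from h import *
go((.533,.302,.135),54.3)"
```

```text
t 0.2 pos [0.2092 0.5885 0.2219] th 160.4173160450325 F [ 0.9277 -0.5649  0.4673] w 0.08715629967274842 0.0
share [-0.5348 -0.215   0.116 ] roll 1.17908128938925 rows 7.055849482243027 9.917506172432944
```

Emit:
apply_moves([
  [[-0.07,-0.028,0.015],0.118,1],
  [[-0.14,-0.056,0.03],0.236,1],
  [[-0.21,-0.084,0.045],0.354,1],
  [[-0.28,-0.112,0.06],0.472,1],
  [[-0.35,-0.14,0.075],0.59,1],
  [[-0.42,-0.168,0.09],0.708,1],
  [[-0.49,-0.196,0.105],0.826,1],
  [[-0.535,-0.215,0.116],0.94,1],
], force=20)

```text
t: 1.2
ee_pos: [0.5355, 0.3003, 0.1349]
eef_rot: [[0.253, 0.968, 0.0], [0.968, -0.253, -0.0], [-0.0, 0.0, -1.0]]
contact_force: [-0.7, -0.3, 0.6]
gripper_width: 0.0866
grasp_force: 0.0
```

```bash
python3 -c "
from h import *
go((.533,.302,.080),54.3)"
```

```text
t 1.2 pos [0.5355 0.3003 0.1349] th 75.35571903675904 F [-0.6619 -0.3481  0.5848] w 0.08664824647480703 0.0
share [ 0.0013 -0.0038  0.0732] roll 0.2339524337417673 rows 0.8797241023550098 1.9678242090429028
```

Emit:
apply_moves([
  [[0,-0.002,0],0.117,1],
  [[0.001,-0.003,0.005],0.234,1],
  [[0.001,-0.003,0.03],0.234,1],
  [[0.001,-0.003,0.055],0.234,1],
  [[0.001,-0.003,0.073],0.234,1],
  [[0.001,-0.003,0.073],0.234,0.5],
  [[0.001,-0.003,0.073],0.234,0.0],
  [[0.001,-0.003,0.073],0.234,0.0],
])

```text
t: 2.2
ee_pos: [0.532, 0.304, 0.0816]
eef_rot: [[0.577, 0.817, 0.002], [0.817, -0.577, 0.001], [0.001, 0.001, -1.0]]
contact_force: [-0.2, 0.2, -0.2]
gripper_width: 0.0646
grasp_force: 0.0
```

Emit:
apply_moves([
  [[0,0,0],0,0],
  [[0,0,0],0,0],
  [[0,0,0],0,0],
  [[0,0,0],0,0],
  [[0,0,0],0,0],
  [[0,0,-0.005],0,0],
  [[0,0,-0.02],0,0],
  [[0,0,-0.04],0,0],
], force=20)

```text
t: 3.2
ee_pos: [0.5312, 0.3037, 0.1114]
eef_rot: [[0.577, 0.817, -0.001], [0.817, -0.577, -0.0], [-0.001, -0.001, -1.0]]
contact_force: [0.1, 0.7, -1.5]
gripper_width: 0.0118
grasp_force: 20.0
```

```bash
python3 -c "
from h import *
go((.5588,-.0405,.13),7)
T=r.capture('top');S=r.capture('side')
cv2.imwrite('pics/g.png',np.hstack([crop(T['color'],90,180,160,120,400,300),crop(S['color'],225,300,160,120,400,300)]))"
```

```text
t 3.2 pos [0.5312 0.3037 0.1114] th 54.75371683463579 F [ 0.1086  0.7371 -1.53  ] w 0.011794093337000882 19.99993641860783
share [-0.3535  0.2949 -0.0247] roll 0.5305968537181753 rows 5.532194446340184 4.462964190152877
```

View pics/g.png

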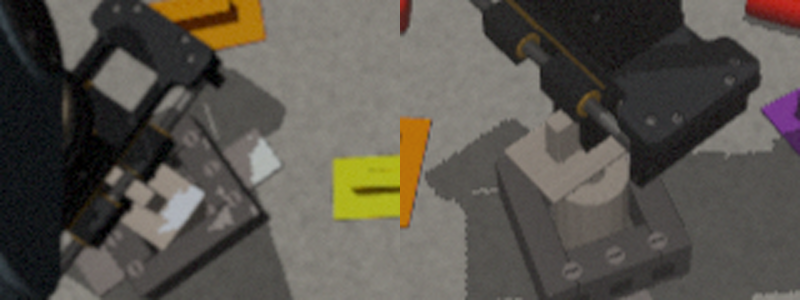

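The cover is held (opening 11.8 mm, about 1.5 N), level and clear of the hub. Next I carry it to the tray.

Emit:
apply_moves([
  [[-0.02,0.016,-0.03],0.05,0],
  [[-0.07,0.06,-0.04],0.12,0],
  [[-0.125,0.105,-0.04],0.2,0],
  [[-0.18,0.15,-0.04],0.28,0],
  [[-0.235,0.195,-0.04],0.36,0],
  [[-0.29,0.24,-0.035],0.44,0],
  [[-0.335,0.28,-0.03],0.5,0],
  [[-0.3535,0.295,-0.025],0.53,0],
])

```text
t: 4.3
ee_pos: [0.5598, -0.0431, 0.1298]
eef_rot: [[0.993, 0.118, 0.002], [0.118, -0.993, -0.001], [0.002, 0.001, -1.0]]
contact_force: [0.1, 1.0, -1.1]
gripper_width: 0.012
grasp_force: 20.0
```

Emit:
apply_moves([
  [[0,0,0],0,0],
  [[0,0,0.02],0,0],
  [[0,0,0.045],0,0],
  [[0,0,0.07],0,0],
  [[0,0,0.09],0,0],
  [[0,0,0.11],0,0],
  [[0,0,0.12],0,0],
  [[0,0,0.12],0,0],
])

```text
t: 5.3
ee_pos: [0.5588, -0.0403, 0.039]
eef_rot: [[0.992, 0.123, -0.001], [0.123, -0.992, 0.0], [-0.001, -0.0, -1.0]]
contact_force: [-0.2, 0.2, -1.7]
gripper_width: 0.0125
grasp_force: 20.0
```

```bash
python3 -c "
from h import *
go((.5588,-.0405,.0146),7)
T=r.capture('top');S=r.capture('side')
cv2.imwrite('pics/p.png',np.hstack([crop(T['color'],270,170,160,120,400,300),crop(S['color'],260,200,140,105,400,300)]))"
```

```text
t 5.3 pos [ 0.5588 -0.0403  0.039 ] th 7.0664450480978465 F [-0.2055  0.1829 -1.7112] w 0.012488439873768924 19.999960355926305
share [-0.0001  0.0002  0.0325] roll 0.0007382783121983039 rows 0.38983986803057563 0.00620981757923807
```

View pics/p.png

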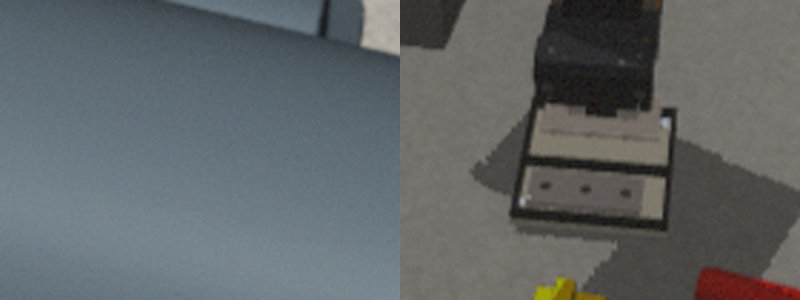

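The side crop shows the plate level over the empty bay and centred lengthwise (about 538–660 within 527–672). I'll lower it now.

Emit:
apply_moves([
  [[0,0,0.01],0,0],
  [[0,0,0.018],0,0],
  [[0,0,0.024],0,0],
  [[0,0,0.028],0,0],
  [[0,0,0.03],0,0],
  [[0,0,0.032],0,0],
  [[0,0,0.033],0,0],
  [[0,0,0.033],0,0],
])

```text
t: 6.4
ee_pos: [0.5593, -0.0405, 0.0154]
eef_rot: [[0.992, 0.123, 0.0], [0.123, -0.992, -0.0], [0.0, 0.0, -1.0]]
contact_force: [-0.6, 1.1, 3.7]
gripper_width: 0.0117
grasp_force: 20.0
```

It's touching the floor (force went from −1.7 to +3.7 N). Release slightly and lift.

Emit:
apply_moves([
  [[0,0,0],0,0.3],
  [[0,0,0],0,0.3],
  [[0,0,0],0,0.3],
  [[0,0,0],0,0.3],
  [[0,0,-0.03],0,0.3],
  [[0,0,-0.08],0,0.5],
  [[0,0,-0.14],0,0.7],
  [[0,0,-0.18],0,1],
])

```text
t: 7.4
ee_pos: [0.5597, -0.0406, 0.1518]
eef_rot: [[0.992, 0.123, 0.002], [0.123, -0.992, -0.001], [0.002, 0.001, -1.0]]
contact_force: [0.8, -0.2, -0.6]
gripper_width: 0.0487
grasp_force: 0.0
```

```bash
python3 -c "
from h import *
go((.48,-.25,.16),-2)"
```

```text
t 7.4 pos [ 0.5597 -0.0406  0.1518] th 7.058657687877749 F [ 0.8217 -0.2101 -0.5673] w 0.0487025926247649 0.0
share [-0.1398  0.264  -0.011 ] roll 0.10065175208753045 rows 3.5868192161997183 0.8466035222315647
```

Emit:
apply_moves([
  [[-0.02,0.04,-0.005],0.02,1],
  [[-0.04,0.08,-0.01],0.04,1],
  [[-0.06,0.12,-0.011],0.06,1],
  [[-0.08,0.16,-0.011],0.08,1],
  [[-0.1,0.2,-0.011],0.1,1],
  [[-0.12,0.24,-0.011],0.1,1],
  [[-0.14,0.264,-0.011],0.1,1],
  [[-0.14,0.264,-0.011],0.1,1],
])

```text
t: 8.4
ee_pos: [0.4785, -0.2511, 0.1579]
eef_rot: [[0.999, -0.037, -0.0], [-0.037, -0.999, 0.0], [-0.0, -0.0, -1.0]]
contact_force: [-0.6, 0.2, 0.1]
gripper_width: 0.0869
grasp_force: 0.0
```

```bash
python3 -c "
from h import *
T=r.capture('top');S=r.capture('side')
cv2.imwrite('pics/top1.png',T['color']);cv2.imwrite('pics/side1.png',S['color'])
a=np.hstack([crop(T['color'],130,230,64,48,400,300),crop(S['color'],265,345,80,60,400,300)])
b=np.hstack([crop(T['color'],290,200,100,75,400,300),crop(S['color'],310,130,80,60,400,300)])
cv2.imwrite('pics/hub.png',np.vstack([a,b]))"
```

```text
(no output)
```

View pics/hub.png

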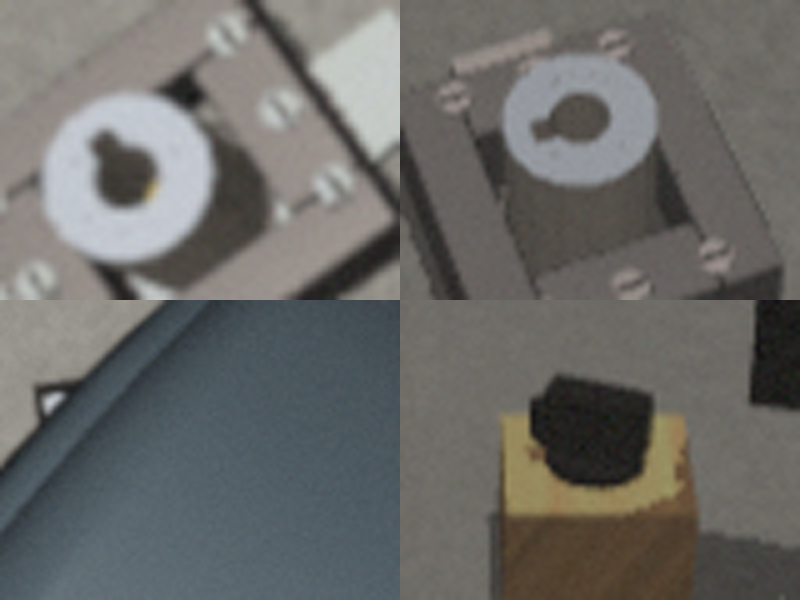

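In the hub view the bore and keyway are open. In the top crop the keyway notch is at about (103,143), up and left of the bore at (125,175), so it points at about +35° in the world. Next I fit the hub and flange circles.

```bash
python3 - <<'E'
from h import *
from scipy.optimize import least_squares
T=r.capture('top');S=r.capture('side')
def fit(P,rad):
    f=lambda q:np.hypot(P[:,0]-q[0],P[:,1]-q[1])-rad
    s=least_squares(f,P.mean(0),loss='soft_l1',f_scale=.0007);return s.x,np.sqrt(np.mean(f(s.x)**2))
def blob(im,box,fn):
    x,y,w,h=box;m=np.zeros(im.shape[:2],np.uint8);m[y:y+h,x:x+w]=fn(im[y:y+h,x:x+w])
    c,hh=cv2.findContours(m,cv2.RETR_CCOMP,cv2.CHAIN_APPROX_NONE);return c,hh,m
for C,box in((T,(134,242,33,32)),(S,(283,353,36,32))):
    g=lambda a:(cv2.cvtColor(a,cv2.COLOR_BGR2HSV)[...,2]>(155 if C is T else 118)).astype(np.uint8)*255
    c,hh,m=blob(C['color'],box,g)
    i=max(range(len(c)),key=lambda k:cv2.contourArea(c[k]))
    P=np.array([onz(C,p[0],.07)[:2] for p in c[i]]);ctr,e=fit(P,.0227)
    q=cv2.minEnclosingCircle(P.astype(np.float32))
    print("hub",ctr,e,q)
    for k in range(len(c)):
        if hh[0][k][3]==i and len(c[k])>8:
            H=np.array([onz(C,p[0],.07)[:2] for p in c[k]]);d=H-ctr;rr=np.hypot(*d.T);far=d[rr>.0115]
            print(" hole n",len(H),"far",np.degrees(np.arctan2(*far.mean(0)[::-1])) if len(far) else None, rr.max())
            print(" holefit", fit(H[np.argsort(rr)][:int(.7*len(H))],.009))
t=cv2.imread("pics/top0.png");s=cv2.imread("pics/side0.png")
for C,im,box in((T,t,(480,195,35,50)),(S,s,(330,143,36,30))):
    c,hh,m=blob(im,box,lambda a:(cv2.cvtColor(a,cv2.COLOR_BGR2HSV)[...,2]<70).astype(np.uint8)*255)
    k=max(c,key=cv2.contourArea)[:,0]
    P=np.array([onz(C,p,.064)[:2] for p in k])
    if C is T:
        Q=P[P[:,0]<.575]
        f,e=fit(Q,.0240);print("flange",f,e)
        N=np.array([onz(C,p,.096)[:2] for p in k]);d=N-f;rr=np.hypot(*d.T);j=np.argsort(-rr)[:8]
        print("nose",k[j],N[j],rr[j],np.degrees(np.arctan2(d[j,1],d[j,0])))
    else: print("side dark",k.min(0),k.max(0),[k[k[:,0]==x].mean(0) for x in range(k[:,0].min(),k[:,0].min()+4)]);print([k[k[:,1]==y].tolist() for y in range(k[:,1].min(),k[:,1].min()+5)])
E
```

```text
hub [0.5313 0.3049] 0.0007153147287431275 ((0.5311959385871887, 0.3054234981536865), 0.024083701893687248)
 hole n 36 far 32.86073597312479 0.01585075643017964
 holefit (array([0.5311, 0.3048]), np.float64(0.0008164681776557836))
hub [0.5305 0.3038] 0.00415744123137544 ((0.5357840657234192, 0.3012475073337555), 0.030220894142985344)
 hole n 40 far 52.206389149461785 0.016238082549878137
 holefit (array([0.5292, 0.3047]), np.float64(0.0008340325823899429))
flange [ 0.5723 -0.2971] 0.0007996739030675368
nose [[493 238]
 [488 233]
 [492 237]
 [495 239]
 [489 234]
 [491 236]
 [490 235]
 [487 231]] [[ 0.5441 -0.2745]
 [ 0.5528 -0.2669]
 [ 0.5458 -0.2729]
 [ 0.5423 -0.2776]
 [ 0.5511 -0.2684]
 [ 0.5476 -0.2714]
 [ 0.5493 -0.2699]
 [ 0.5563 -0.2655]] [0.0362 0.036  0.0359 0.0358 0.0357 0.0357 0.0356 0.0354] [141.2381 122.8381 137.6143 146.9896 126.5135 133.9324 130.2218 116.9354]
side dark [336 145] [360 167] [array([336., 153.]), array([337., 153.]), array([338. , 153.5]), array([339.    , 156.1667])]
[[[341, 145], [344, 145], [343, 145], [342, 145]], [[340, 146], [349, 146], [348, 146], [347, 146], [346, 146], [345, 146]], [[339, 147], [354, 147], [353, 147], [352, 147], [351, 147], [350, 147]], [[339, 148], [358, 148], [357, 148], [356, 148], [355, 148]], [[338, 149], [337, 149], [360, 149], [359, 149]]]
```

```bash
python3 - <<'E'
from h import *
T=r.capture('top');S=r.capture('side')
for p in [(341.5,145),(360,148.7),(336.5,151)]: print(onz(S,p,.096))
for p in [(505,205),(512,209),(499,209)]: print(onz(T,p,.096))
go((.572,-.298,.135),-5)
E
```

```text
[ 0.5888 -0.3028  0.096 ]
[ 0.5435 -0.2965  0.096 ]
[ 0.5948 -0.2733  0.096 ]
[ 0.6003 -0.2998  0.096 ]
[ 0.593  -0.3109  0.096 ]
[ 0.5936 -0.2891  0.096 ]
t 8.7 pos [ 0.4796 -0.249   0.1581] th -1.867146375036569 F [-0.7758  0.0099 -0.0905] w 0.08674711658379168 0.0
share [0.1252 0.0613 0.0307] roll 0.03480948472181606 rows 1.7134448324138079 0.29279005840779865
```

Emit:
apply_moves([
  [[0.03,0.015,0.0],0.035,1],
  [[0.08,0.04,0.01],0.035,1],
  [[0.125,0.061,0.02],0.035,1],
  [[0.125,0.061,0.03],0.035,1],
  [[0.125,0.061,0.06],0.035,1],
  [[0.125,0.061,0.09],0.035,1],
  [[0.125,0.061,0.11],0.035,1],
  [[0.125,0.061,0.11],0.035,1],
])

```text
t: 9.7
ee_pos: [0.5702, -0.2976, 0.0743]
eef_rot: [[0.996, -0.088, -0.003], [-0.088, -0.996, 0.002], [-0.003, -0.002, -1.0]]
contact_force: [0.0, -0.2, -0.2]
gripper_width: 0.0872
grasp_force: 0.0
```

```bash
python3 - <<'E'
from h import *
go((.572,-.298,.068),-5)
S=r.capture('side')
cv2.imwrite('pics/grip.png',crop(S['color'],300,110,100,75,800,600))
E
```

```text
t 9.7 pos [ 0.5702 -0.2976  0.0743] th -5.067689108310361 F [ 0.0337 -0.1717 -0.1897] w 0.08715193903836724 0.0
share [0.0025 0.0004 0.0084] roll -0.0007521012034484582 rows 0.10513698381969507 0.006326084888818808
```

View pics/grip.png

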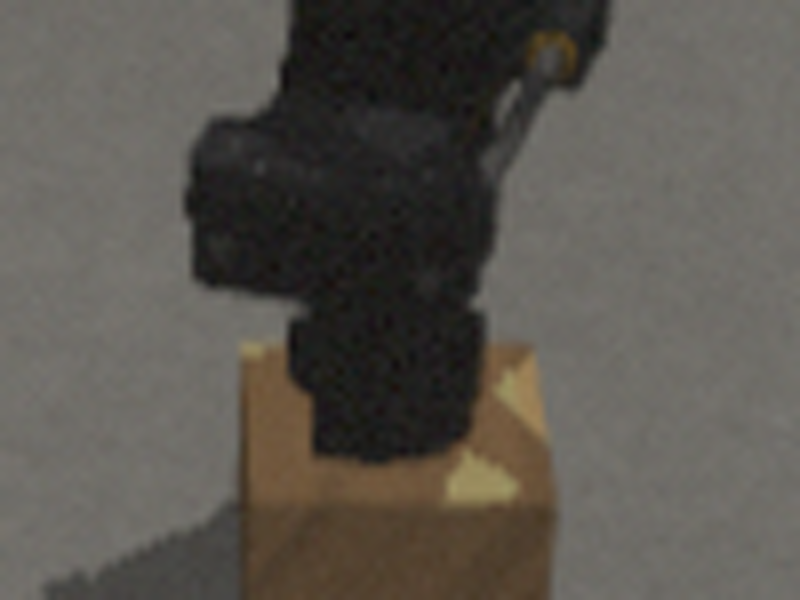

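The fingers straddle the handle, which is centred between them. I'll lower 6 mm, then close.

Emit:
apply_moves([
  [[0.002,0,0.004],0,1],
  [[0.002,0,0.008],0,0.5],
  [[0.002,0,0.008],0,0.0],
  [[0.002,0,0.008],0,0],
  [[0.002,0,0.008],0,0],
  [[0.002,0,0.008],0,0],
  [[0.002,0,0.008],0,0],
  [[0.002,0,0.008],0,0],
], force=45)

```text
t: 10.75
ee_pos: [0.5729, -0.2989, 0.0696]
eef_rot: [[0.996, -0.089, -0.0], [-0.089, -0.996, -0.0], [-0.0, 0.0, -1.0]]
contact_force: [-0.4, -0.6, 0.3]
gripper_width: 0.0251
grasp_force: 0.0
```

Emit:
apply_moves([
  [[0,0,0],0,0],
  [[0,0,-0.01],0,0],
  [[0,0,-0.03],0,0],
  [[0,0,-0.05],0,0],
  [[0,0,-0.08],0,0],
  [[0,0,-0.11],0,0],
  [[0,0,-0.13],0,0],
  [[0,0,-0.14],0,0],
])

```text
t: 11.75
ee_pos: [0.5733, -0.2992, 0.1761]
eef_rot: [[0.996, -0.089, 0.002], [-0.089, -0.996, -0.001], [0.002, 0.001, -1.0]]
contact_force: [-0.2, -0.2, -3.1]
gripper_width: 0.0177
grasp_force: 44.8
```

```bash
python3 - <<'E'
from h import *
go((.5308,.3048,.17),34)
E
```

```text
t 11.75 pos [ 0.5733 -0.2992  0.1761] th -5.094273769095628 F [-0.1969 -0.2085 -3.0553] w 0.01770629003791658 44.774187225848436
share [-0.1279 -0.7971  0.0071] roll -0.434380819656618 rows 9.688088887849357 3.6536704457098717
```

Held: 17.7 mm opening, and the 3 N weight is on the wrist. Now I carry it to the hub.

Emit:
apply_moves([
  [[-0.003,-0.03,0],-0.02,0],
  [[-0.012,-0.09,0],-0.06,0],
  [[-0.022,-0.15,0],-0.12,0],
  [[-0.032,-0.21,0],-0.18,0],
  [[-0.042,-0.27,0],-0.24,0],
  [[-0.052,-0.33,0],-0.3,0],
  [[-0.062,-0.39,0],-0.36,0],
  [[-0.07,-0.44,0],-0.42,0],
])

```text
t: 12.75
ee_pos: [0.5477, 0.0376, 0.1736]
eef_rot: [[0.839, 0.545, -0.003], [0.545, -0.839, 0.001], [-0.002, -0.003, -1.0]]
contact_force: [-0.7, 0.1, -3.0]
gripper_width: 0.0177
grasp_force: 44.8
```

```bash
python3 - <<'E'
from h import *
go((.5308,.3048,.17),34)
E
```

```text
t 12.75 pos [0.5477 0.0376 0.1736] th 33.01196076733393 F [-0.6517  0.0949 -2.9622] w 0.017672953130609962 44.77386270649731
share [ 0.1752 -0.311   0.0053] roll -0.010978213696289648 rows 4.283801775562583 0.09234011520243629
```

Emit:
apply_moves([
  [[0.03,-0.05,0],-0.011,0],
  [[0.06,-0.105,0],-0.011,0],
  [[0.09,-0.16,0],-0.011,0],
  [[0.12,-0.215,0],-0.011,0],
  [[0.15,-0.265,0],-0.011,0],
  [[0.17,-0.3,0],-0.011,0],
  [[0.175,-0.311,0.003],-0.011,0],
  [[0.175,-0.311,0.005],-0.011,0],
])

```text
t: 13.75
ee_pos: [0.5327, 0.3018, 0.1698]
eef_rot: [[0.831, 0.556, -0.002], [0.556, -0.831, -0.001], [-0.003, -0.0, -1.0]]
contact_force: [1.0, -0.7, -2.4]
gripper_width: 0.0179
grasp_force: 44.8
```

```bash
python3 - <<'E'
from h import *
go((.5308,.3048,.14),34)
T=r.capture('top');S=r.capture('side')
cv2.imwrite('pics/top2.png',T['color']);cv2.imwrite('pics/side2.png',S['color'])
cv2.imwrite('pics/al.png',np.hstack([crop(S['color'],250,290,100,150,400,600),crop(T['color'],100,190,100,150,400,600)]))
E
```

```text
t 13.75 pos [0.5327 0.3018 0.1698] th 33.810836982875664 F [ 0.9603 -0.7385 -2.4207] w 0.01792852751713498 44.77425495162606
share [ 0.0002 -0.0048  0.0398] roll -0.002101811301381594 rows 0.480551332317183 0.017678786647134903
```

View pics/al.png

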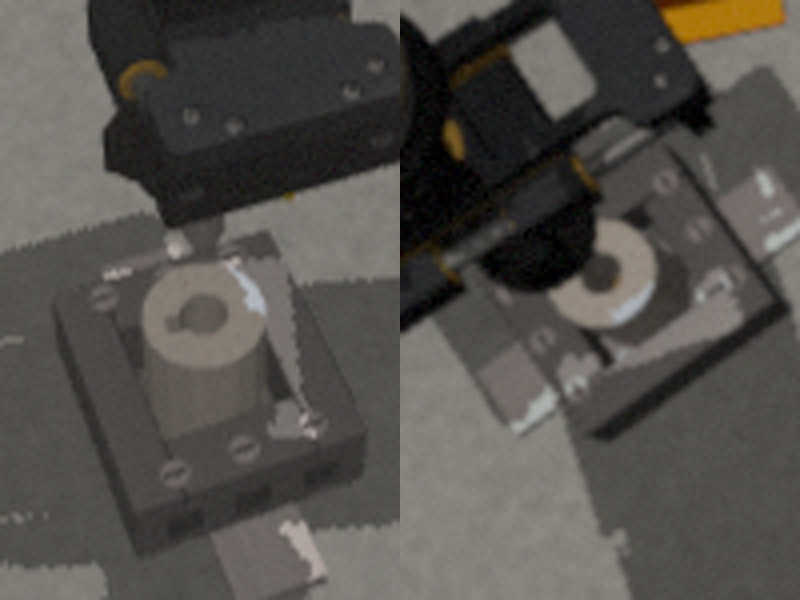

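The side crop shows the shaft just below the gripper, about (207,235), with the bright key on its left at (180,243). The top crop shows the flange arc around (540,250). Next I compare these with the projection for an exactly centred handle.

```bash
python3 - <<'E'
from h import *
T=r.capture('top');S=r.capture('side')
s=r.get_state();p=s["ee_pos"];R=s["eef_rot"];X=R[:,0];Y=R[:,1]
o=np.array([p[0],p[1],p[2]-.060])   # tip
print("pos",p)
for z in(0,.005,.01,.02):
    q=o+[0,0,z]; side=np.cross([0,0,1],S["attitude"][:,2]);side/=np.linalg.norm(side)
    w=.004+min(z,.01)*.4
    print(z,[((proj(S,q+k*side*w)-[250,290])*4).round(0) for k in(-1,0,1)])
for z in(.018,.03): print("key",[((proj(S,o+[0,0,z]+X*.013+k*Y*.003)-[250,290])*4).round(0) for k in(-1,1)])
im=S["color"]
for y in range(343,354): print(y,cv2.cvtColor(im,cv2.COLOR_BGR2GRAY)[y,290:310])
# flange arc in top: z .158
m=(cv2.cvtColor(T["color"],cv2.COLOR_BGR2GRAY)<32).astype(np.uint8)
k=max(cv2.findContours(m[190:340,100:200].copy(),cv2.RETR_EXTERNAL,cv2.CHAIN_APPROX_NONE)[0],key=cv2.contourArea)[:,0]+[100,190]
for ang in range(0,360,15):
    a=np.radians(ang);v=o+[.024*np.cos(a),.024*np.sin(a),.048]
    u=proj(T,v);c=proj(T,o+[0,0,.048]);d=(u-c)/np.linalg.norm(u-c);g=cv2.cvtColor(T["color"],cv2.COLOR_BGR2GRAY)
    prof=[int(g[tuple(np.round(u+d*t)[::-1].astype(int))]) for t in np.arange(-5,6)]
    print(ang,(u).round(1),prof)
E
```

```text
pos [0.5343 0.3003 0.1706]
0 [array([202., 233.]), array([191., 233.]), array([180., 233.])]
0.005 [array([208., 224.]), array([191., 224.]), array([174., 224.])]
0.01 [array([213., 215.]), array([191., 215.]), array([169., 215.])]
0.02 [array([213., 198.]), array([190., 198.]), array([168., 198.])]
key [array([158., 218.]), array([153., 205.])]
key [array([157., 196.]), array([152., 184.])]
343 [ 30  35  34  34  22  34  33  31  26  33  38  40  54  58  59  78 125 128
 130 129]
344 [ 58  28  32  34  32  32  29  52  44  62  65  68  72  70  71  87 128 129
 125 126]
345 [ 58  27  35  27  38  49  62  65  66  77  76  74  74  68  69  82 125 123
 127 127]
346 [ 74  95  61  73  80  61  71  72  78  77  74  72  71  67  69  84 123 127
 122 125]
347 [ 85 108 107 110 111  82  73  75  76  75  78  74  74  66  71  98 122 122
 122 122]
348 [ 87 115 125 122 118 107  84  71  72  75  73  76  72  69  84 116 125 123
 123 121]
349 [ 92 127 122 123 126 124  97  71  78  76  74  72  74  76 115 124 120 114
 109 102]
350 [ 88 109 131 138 132 122 115  84  71  76  74  73  74  96 114 115 108  89
  86  70]
351 [ 86 
[... 1036 characters left out ...]
5, 74]
195 [137.9 260.4] [8, 1, 1, 5, 5, 15, 47, 102, 136, 139, 132]
210 [141.8 258.8] [0, 7, 10, 10, 4, 57, 106, 138, 138, 139, 141]
225 [145.1 256.2] [4, 4, 6, 14, 2, 11, 42, 51, 51, 51, 49]
240 [147.7 253. ] [17, 17, 18, 19, 10, 35, 70, 54, 57, 55, 58]
255 [149.4 249.3] [22, 2, 20, 10, 23, 67, 129, 142, 143, 142, 141]
270 [150.1 245.3] [16, 18, 22, 17, 54, 97, 119, 115, 114, 108, 90]
285 [149.7 241.4] [19, 16, 9, 11, 50, 62, 73, 76, 72, 78, 76]
300 [148.3 237.8] [9, 13, 13, 14, 2, 10, 17, 33, 59, 75, 79]
315 [146.  234.7] [31, 21, 25, 23, 28, 28, 55, 59, 50, 47, 49]
330 [142.9 232.4] [43, 33, 38, 23, 29, 27, 27, 41, 59, 58, 73]
345 [139.2 231. ] [46, 41, 41, 42, 37, 29, 27, 31, 23, 4, 17]
```

```bash
python3 - <<'E'
from h import *
T=r.capture('top');S=r.capture('side')
p=r.get_state()["ee_pos"];print(p)
ft=proj(T,[.5333,.3013,.1586])
for D in(0,.003,.005): print(D,"side",onz(S,(300.3,347.3),.1206-D)-[.5298,.3045,0],"top",onz(T,ft,.1586-D)-[.5312,.3049,0])
print(p-[.5305,.3047,0])
E
```

```text
[0.5346 0.3005 0.1709]
0 side [-0.0006  0.0008  0.1206] top [ 0.0021 -0.0036  0.1586]
0.003 side [-0.     -0.0014  0.1176] top [ 0.0027 -0.0025  0.1556]
0.005 side [ 0.0004 -0.0028  0.1156] top [ 0.0031 -0.0018  0.1536]
[ 0.0041 -0.0042  0.1709]
```

Emit:
apply_moves([
  [[-0.001,-0.006,0.0],0,0],
  [[-0.001,-0.006,0.01],0,0],
  [[-0.001,-0.006,0.025],0,0],
  [[-0.001,-0.006,0.035],0,0],
  [[-0.001,-0.006,0.045],0,0],
  [[-0.001,-0.006,0.055],0,0],
  [[-0.001,-0.006,0.06],0,0],
  [[-0.001,-0.006,0.06],0,0],
])

```text
t: 15.05
ee_pos: [0.531, 0.3049, 0.1255]
eef_rot: [[0.832, 0.555, -0.001], [0.555, -0.832, -0.0], [-0.001, -0.0, -1.0]]
contact_force: [-0.8, 0.4, -2.1]
gripper_width: 0.0179
grasp_force: 44.8
```

Emit:
apply_moves([
  [[0,0,0.002],0,0],
  [[0,0,0.004],0,0],
  [[0,0,0.006],0,0],
  [[0,0,0.008],0,0],
  [[0,0,0.01],0,0],
  [[0,0,0.012],0,0],
  [[0,0,0.013],0,0],
  [[0,0,0.013],0,0],
])

```text
t: 16.05
ee_pos: [0.5317, 0.3047, 0.1161]
eef_rot: [[0.832, 0.555, 0.001], [0.555, -0.832, -0.0], [0.001, 0.001, -1.0]]
contact_force: [1.4, -1.8, -3.0]
gripper_width: 0.0175
grasp_force: 44.8
```

Emit:
apply_moves([
  [[0,0,0.002],0,0],
  [[0,0,0.003],0,0],
  [[0,0,0.004],0,0],
  [[0,0,0.006],0,0],
  [[0,0,0.007],0,0],
  [[0,0,0.009],0,0],
  [[0,0,0.01],0,0],
  [[0,0,0.01],0,0],
])

```text
t: 17.05
ee_pos: [0.5316, 0.3048, 0.1085]
eef_rot: [[0.832, 0.555, 0.001], [0.555, -0.832, -0.0], [0.001, 0.001, -1.0]]
contact_force: [3.5, -3.9, -0.9]
gripper_width: 0.0179
grasp_force: 44.8
```

```bash
python3 -c "
from h import *
go((.5308,.3048,.084),34);print(r.get_state()['ft_torque'])"
```

```text
t 17.05 pos [0.5316 0.3048 0.1085] th 33.70058541718176 F [ 3.5114 -3.9438 -0.94  ] w 0.017869308517647165 44.80255140457302
share [-0.0009 -0.0006  0.0327] roll -0.0033268286979803306 rows 0.39282153000870584 0.02798267129142334
[-0.9298 -0.637  -0.0079]
```

Emit:
apply_moves([
  [[0,0.001,0.001],0,0],
  [[0,0.001,0.004],0,0],
  [[0,0.001,0.007],0,0],
  [[0,0.001,0.01],0,0],
  [[0,0.001,0.013],0,0],
  [[0,0.001,0.016],0,0],
  [[0,0.001,0.018],0,0],
  [[0,0.001,0.018],0,0],
])

```text
t: 18.05
ee_pos: [0.5315, 0.3044, 0.0947]
eef_rot: [[0.832, 0.555, -0.0], [0.555, -0.832, 0.0], [-0.0, -0.0, -1.0]]
contact_force: [2.7, -0.4, -2.9]
gripper_width: 0.018
grasp_force: 44.8
```

Emit:
apply_moves([
  [[0,0,0.002],0,0],
  [[0,0,0.004],0,0],
  [[0,0,0.006],0,0],
  [[0,0,0.008],0,0],
  [[0,0,0.009],0,0],
  [[0,0,0.01],0,0],
  [[0,0,0.011],0,0],
  [[0,0,0.011],0,0],
])

```text
t: 19.05
ee_pos: [0.5316, 0.3044, 0.087]
eef_rot: [[0.832, 0.555, 0.0], [0.555, -0.832, 0.0], [0.0, -0.0, -1.0]]
contact_force: [0.6, -1.7, 4.9]
gripper_width: 0.0176
grasp_force: 44.8
```

Emit:
apply_moves([
  [[0,0,0.001],0,0],
  [[0,0,0.002],0,0],
  [[0,0,0.003],0,0],
  [[0,0,0.004],0,0],
  [[0,0,0.005],0,0],
  [[0,0,0.006],0,0],
  [[0,0,0.0065],0,0],
  [[0,0,0.0065],0,0],
])

```text
t: 20.05
ee_pos: [0.5317, 0.3044, 0.0836]
eef_rot: [[0.832, 0.555, 0.001], [0.555, -0.832, 0.0], [0.001, 0.0, -1.0]]
contact_force: [-0.8, -2.7, 13.4]
gripper_width: 0.0178
grasp_force: 44.8
```

Emit:
apply_moves([
  [[0,0,0.001],0,0],
  [[0,0,0.0015],0,0],
  [[0,0,0.002],0,0],
  [[0,0,0.0025],0,0],
  [[0,0,0.0025],0,0],
  [[0,0,0.0025],0,0],
  [[0,0,0.0025],0,0],
  [[0,0,0.0025],0,0],
], force=55)

```text
t: 21.05
ee_pos: [0.5317, 0.3044, 0.0835]
eef_rot: [[0.832, 0.555, 0.001], [0.555, -0.832, 0.0], [0.001, 0.0, -1.0]]
contact_force: [-3.5, -3.6, 22.7]
gripper_width: 0.0179
grasp_force: 54.8
```

```bash
python3 - <<'E'
from h import *
go((.5308,.3048,.084),34)
T=r.capture('top');S=r.capture('side')
cv2.imwrite('pics/end.png',np.hstack([crop(S['color'],250,320,100,112,400,450),crop(T['color'],280,190,100,112,400,450)]))
E
```

```text
t 21.05 pos [0.5317 0.3044 0.0835] th 33.710392468244244 F [-3.501  -3.6445 22.653 ] w 0.01792625161156543 54.76810684427619
share [-0.0007 -0.0011 -0.0006] roll -0.003217861463952924 rows 0.017197639773320363 0.027066124463155435
```

View pics/end.png

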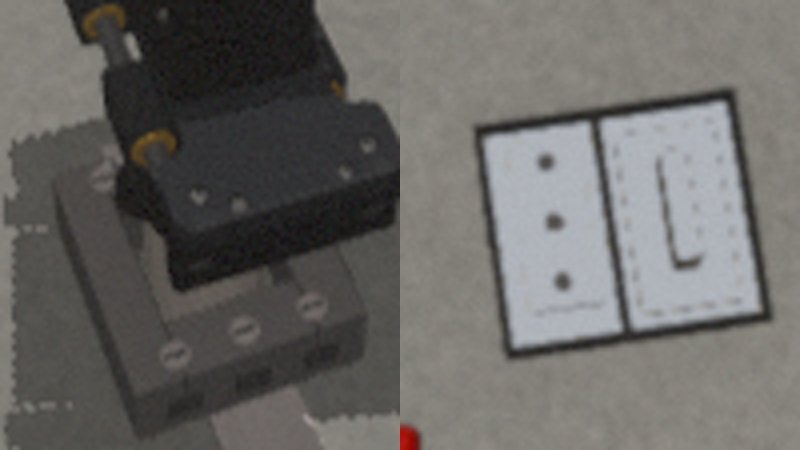

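The cover lies flat in the bay. The handle has bottomed out at z = 0.0835 m: the force rose from 13 to 23 N with no further travel, and the grasp height of 0.0696 plus 14 mm predicts this same height. Handing in.

```bash
python3 -c "
from station import r
print(r.hand_in())"
```

```text
the job is handed in; nothing more can be done
None
```

The job is handed in at about 21 s: the cover lies flat in the tray's empty compartment, and the handle is keyed into the hub, still gripped and pressed fully home at about 23 N.

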